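# Lock the camera adapter's ring with its barrel held

### The job

Two camera adapters for the microscope stand on the bench; work on the one whose barrel ends in a narrow plain tube and leave the one with the wide flat cap alone. First push its holding fork fully home over the barrel's side arm so that the barrel stays still, then turn the black knurled lock ring clockwise (seen from above) until it is tight, its white line pointing along the barrel's arm at the fork. Keep the barrel from turning, and leave the fork home when you let go.

Things in the scene. Friction and masses are not known exactly. Their poses are not given: they have to be found in the camera images.
- tube_ring (a joint): Lock ring of the tube adapter, in rad relative to its barrel: grows as the ring is turned clockwise seen from above; hard stop (tight, white line pointing at the fork) at 1.0; starts between 0 and 0.4. It drags on the barrel with about 0.12 N m, so while the fork is off the barrel the two turn together and the ring does not tighten.
- tube_barrel (a joint): Barrel of the tube adapter, rad relative to its stand, clockwise seen from above positive; starts within 0.06 of 0 and turns freely unless the fork holds it. At 0 its side arm (10 mm wide and high, 36 to 46 mm above the table, tip 78 mm from the axis) points straight at the fork, which centres it on the way in.
- tube_fork (a joint): Holding fork of the tube adapter, in m: 0 = drawn back, off the arm; 0.025 = fully home against its stop, arm held between its tines with about 2 mm of play each side. Starts between 0 and 0.004. Slides with about 2 N of friction and stays where it is left.
- tube_grip (a point): Centre of the tube adapter's lock ring, on its upright axis at mid height, 86 mm above the table. Black, knurled, 57 mm across, 22 mm high; white housing below 44 to 48 mm across. Above it only the barrel's end, a tube 30 mm across, top at 111 mm, which marks this adapter. White radial line on the ring's top, black one on the barrel's rim (fork side). Axes turn with the ring, z up.
- tube_knob (a point): Point on the upright square steel post of the tube adapter's fork, 78 mm above the table: post 20 x 20 mm, from 49 to 93 mm above the table, on a block 34 mm wide. 130 mm from the ring's axis when drawn back, 105 mm when home. z up; its own -y axis points level to the ring's axis, the way to push it home; the post's faces are square to its axes.
- cap_mark (a point): Bystander: white line on the lock ring of the other adapter, 24.5 mm from its axis. That adapter is alike but for its barrel's end, a flat disc 47 mm across and 10 mm thick, at 101 to 111 mm above the table. To be left alone.
- cap_knob (a point): Bystander: post of the other adapter's holding fork, built like tube_knob. To be left alone.

How it is judged:
By the outcome, as a careful person would: the job done as asked, in the order asked, and still so for the second after the job is handed in, with the robot touching nothing.
It also fails if it takes over 38 s, if anything falls off the work surface, if the arm or the gripper's body presses on something with over 40 N, if the wrist force passes 120 N, or if a joint passes its speed limit or range.

### The arm

A 6-joint arm with a two-finger parallel gripper is mounted at the origin on the work surface. World frame = base frame: x ahead of the robot, y to its left, z up, the work surface at z = 0. Lengths are in mm, angles in rad, forces in N, time in s.
With the tool pointing down it reaches from about 350 to 775 mm from the base axis. Payload 7.3 kg.
Tool frame: the origin (TCP) lies midway between the tips of the shut fingers; the grasp point (between the pads) lies 19 mm behind it; z points along the fingers, y is the line along which they close (so a half turn about z gives the same grasp; the last joint's range is limited). The gripper opens to 92 mm and grips with 3 to 60 N. Pads are 19 mm wide; open, the fingers measure 130 mm over their backs; the gripper's body (75 mm by 190 mm) begins 47 mm behind the grasp point.
Start: joints at [-1.36, 0.342, 1.524, -0, 1.275, -0.146], TCP at [183.394, -491.947, 226.741] pointing down, gripper open.
Joint ranges: [-2.53, 2.53], [-0.77, 2.02], [0.04, 2.7], [-1, 4.14], [0.28, 2.66], [-3.11, 3.11]. Speed limits (rad/s): [2.57, 2.57, 3.14, 3.14, 3.14, 3.14].

### API

Orientations are given as [roll, pitch, yaw] about the fixed x, y, z axes, in that order (R = Rz(yaw) Ry(pitch) Rx(roll)).
In Python, from plant import readout, vision, order, models gives the robot as it stands. The module is installed in compiled form; this text tells all that it offers.
- The arm moves only by the tool step_arm, never from a script. Its argument "series" is text: rows parted by semicolons, each of 7 numbers parted by spaces: the gripper's target within -1 to 1 (shut at 1, half-way at 0, fully open at -1), then the shift along the tool's x, y, z each as a share of 80 mm, from -1 to 1, then the turn, a rotation vector about the tool's x, y, z each as a share of 2 pi rad, from -1 to 1. In form: jaw x y z ax ay az; .... A call has 1 to 20 rows; each row is the pose to reach, as a shift and turn from the pose commanded when the call began, along the tool's axes at that moment, turning the shorter way round; what a row does not reach only later rows make up. A row lasts 1/10 s, in which the tool goes at most 50 mm and 8.59 degrees, less where a joint would pass 70% of its speed; a pose out of reach is approached as far as the arm can. A call with a number of a shift or a turn outside -1 to 1 is refused whole. A call with a gripper value outside its range is refused whole. The fingers move at their own pace and stop on an object; the grip force is fixed at half the most. Time passes only in rows, so rows that repeat a pose let the fingers close. It gives the time, the measured TCP pose, the force, the opening and the grip force at its end, in the units of the state.
- readout.get_obs(): the state, without advancing time (a new reading comes with each control period).
- vision.capture(name): name is "scene" or "top" or "wrist"; returns a dict with "frame" (384x512x3 uint8, red, green, blue), "depth" (384x512 float32, mm along the optical axis (not along the pixel's ray), 0 where there is no reading), "fovy" (degrees; the focal length in pixels is half the picture's height over the tangent of half this angle, whatever the lens; pixels are square), "cx", "cy" (the principal point, pixels), "rvec" (rotation vector, rad) and "tvec" (3), from world to camera coordinates, as OpenCV has them; the wrist camera has in their place "mount" (4x4, takes a point from camera to tool coordinates, whose origin is the TCP and whose axes are the flange's). Camera axes: x right, y down, z forward; pixel columns grow to the right and rows downward; lengths in mm; the calibration is good to about 2 mm. The wrist camera is an equidistant fisheye: a pixel r from the principal point sees the ray r / f radians off the axis. A picture is of the moment at which its call begins: read the wrist's pose just before it.
- order.close_job(): hands the job in; it is judged then, once.
Trained networks look in a picture, given as the dict that the camera call returned (one of the last four; its "shot" number tells which), for a name from the list of things; names that differ only in an ending like _2 or _b are one class to them, and where a whole thing is asked for, a point or a joint stands for the part that bears it (a point fixed in the world has none). Each returns a list of dicts, best first, with "p" (0 to 1); they miss things now and then, are a little off and sometimes report something else, mostly with a low value. They report only what shows in the picture. A call takes as long as a camera call.
- models.look_for(picture, thing): "position" ([column, row] in pixels, amid what is visible of it).
- models.pinpoint(picture, thing): "position" ([column, row] in pixels: a listed point, or the origin of a listed thing).
The state is a dict: "time": time; "joint_positions": joint angles; "dq": joint speeds; "tau": joint torques, N m; "tool_pos": TCP position; "tcp_rot": TCP orientation; "contact_force": force on the tool from outside, world axes, zero at the start; "moment": the same for the moment, N m; "grip_width": finger opening in mm; "finger_force": force on a finger pad.
Only numpy, scipy, OpenCV 4.12 (cv2) and the standard library are available. Lean on these libraries where they do the work, as an engineer would, in place of code of your own. Each camera call takes 0.05 s, during which the arm holds its last target. There are 200 camera calls.

## Working session

There is one attempt and no reset: what is moved stays moved. The work goes in short steps, Python scripts to look and compute and a tool call to move; the robot and the scene stay as the last step left them, time stands still between calls to the robot, and variables do not carry over. Pictures are saved under pics/ and viewed, at most 10 in all, crops included, and the job is handed in when it is done.

Besides the shell and the picture viewer there is one more tool, called after "Call:" by a JSON object that holds its "fn" and its "kwargs", one argument or row to a line. step_arm: Moves the arm, as the interface text tells. Shift numbers are shares of 80 mm and turn numbers shares of 2 pi rad, none past 1 either way. Its arguments: {"type":"object","properties":{"series":{"type":"string"}},"required":["series"]}

```bash
mkdir -p pics
cat > h.py <<'E'
import numpy as np, cv2
from scipy.spatial.transform import Rotation as R
from plant import readout, vision, order, models
def foc(c): return 192/np.tan(np.radians(c["fovy"])/2)
def ray(c,px):
    f=foc(c); return np.array([(px[0]-c["cx"])/f,(px[1]-c["cy"])/f,1.])
def towrld(c,p):
    Rm=R.from_rotvec(np.ravel(c["rvec"])).as_matrix(); return Rm.T@(p-np.ravel(c["tvec"]))
def atz(c,px,z):
    o=towrld(c,np.zeros(3)); d=towrld(c,ray(c,px))-o
    return o+d*(z-o[2])/d[2]
def save(c,n,crop=None,s=1):
    im=c["frame"][:,:,::-1]
    if crop: im=im[crop[1]:crop[3],crop[0]:crop[2]]
    cv2.imwrite("pics/"+n,cv2.resize(im,None,fx=s,fy=s,interpolation=cv2.INTER_CUBIC))
E
python3 - <<'E'
from h import *
print(readout.get_obs())
H=dict(tube_grip=86,tube_knob=78,cap_mark=97,cap_knob=78)
ims=[]
for n in("scene","top"):
    c=vision.capture(n); ims.append(c["frame"][:,:,::-1]); save(c,n+"0.png",s=1.5)
    print(n,foc(c),towrld(c,np.zeros(3)).round())
    for t in H:
        for r in models.pinpoint(c,t)[:2]: print(t,round(r["p"],2),np.round(r["position"],1),atz(c,r["position"],H[t]).round(1))
E
```

```text
{'time': 0.0, 'joint_positions': array([-1.35999707e+00,  3.42743275e-01,  1.52505010e+00,  6.59899145e-06,
        1.27540766e+00, -1.45997052e-01]), 'dq': array([-0.00057408,  0.00121458, -0.00047577,  0.00018507, -0.00051579,
        0.00031085]), 'tau': array([ 6.93579950e-04, -4.31241381e+01, -2.44213593e+01,  7.19156535e-02,
        5.60371298e-02, -1.28886263e-04]), 'tool_pos': array([ 183.30311291, -491.50618572,  226.02276247]), 'tcp_rot': array([-3.14000230e+00, -2.40228904e-04,  3.56794188e-01]), 'contact_force': array([-0.1990418 , -0.34976183,  0.82808042]), 'moment': array([-0.00468582,  0.00016246,  0.02689625]), 'finger_force': 0.0, 'grip_width': 91.37567779459928}
scene 473.8120159186705 [1238. -403.  866.]
tube_knob 0.96 [334.8 157.2] [496.6 236.8  78. ]
cap_mark 0.81 [148.  212.1] [ 480.7 -262.5   97. ]
cap_mark 0.55 [335.6 158.3] [519.  220.6  97. ]
cap_knob 0.71 [198.3 199.8] [ 478.2 -140.8   78. ]
top 411.02073190356003 [ 353.   -7. 1056.]
tube_grip 0.82 [204.4 186.6] [533.2 108.   86. ]
tube_knob 0.52 [154.5 197.8] [504.4 227.   78. ]
tube_knob 0.2 [203.6 184.5] [539.8 111.1  78. ]
cap_mark 0.56 [359.  214.4] [ 473.5 -259.8   97. ]
cap_knob 0.64 [308.  213.5] [ 475.2 -141.9   78. ]
```

View pics/scene0.png

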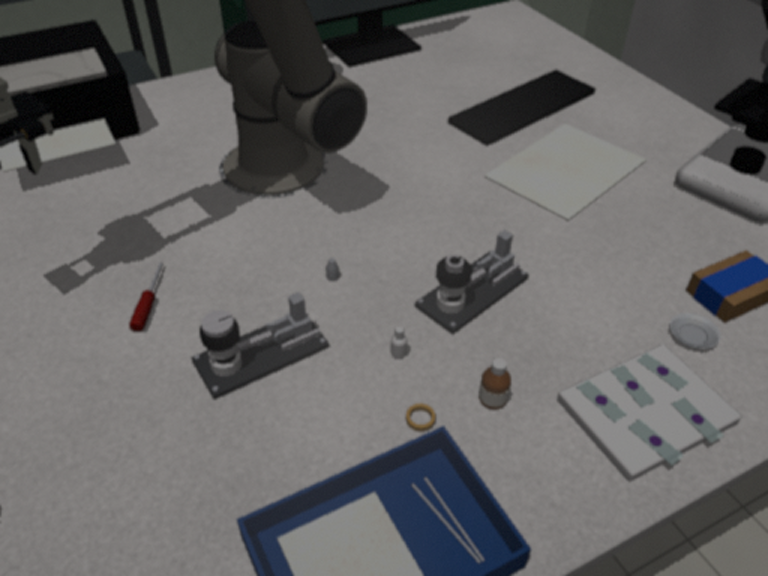

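View pics/top0.png

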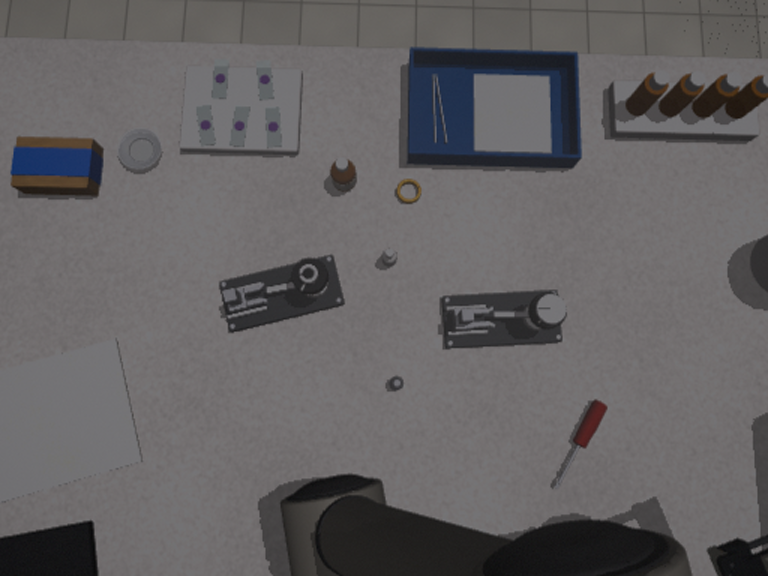

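The scene picture shows the tube adapter at about (455,275)/1.5, with its post at (504,243)/1.5 and a bare tube on top. The cap adapter is at (220,335)/1.5. The top view agrees: tube ring at (308,275)/1.5, its post at (235,293)/1.5, and the cap at (547,310)/1.5. I'm moving towards the tube adapter.

Call:
{"fn": "step_arm", "kwargs": {
  "series": "-1 0.48 -0.45 0 0 0 0; -1 0.96 -0.89 0 0 0 0; -1 0.96 -0.89 0 0 0 0"
}}

```text
time: 0.8
tool_pos: [231.9, -394.1, 226.7]
tcp_rot: [-3.139, -0.001, 0.36]
contact_force: [-0.6, 0.5, 1.1]
grip_width: 91.8
finger_force: 0.0
```

Call:
{"fn": "step_arm", "kwargs": {
  "series": "-1 0.48 -0.45 0 0 0 0; -1 0.96 -0.89 0 0 0 0; -1 0.96 -0.89 0 0 0 0"
}}

```text
time: 1.1
tool_pos: [278.8, -301.1, 226.9]
tcp_rot: [-3.141, -0.001, 0.361]
contact_force: [-1.0, -1.5, -0.4]
grip_width: 91.8
finger_force: 0.0
```

Call:
{"fn": "step_arm", "kwargs": {
  "series": "-1 0.48 -0.45 0 0 0 0; -1 0.96 -0.89 0 0 0 0; -1 0.96 -0.89 0 0 0 0"
}}

```text
time: 1.4
tool_pos: [326.1, -208.0, 227.0]
tcp_rot: [-3.141, -0.001, 0.361]
contact_force: [-0.4, -1.1, 1.0]
grip_width: 92.0
finger_force: 0.0
```

Call:
{"fn": "step_arm", "kwargs": {
  "series": "-1 0.48 -0.45 0 0 0 0; -1 0.96 -0.89 0 0 0 0; -1 0.96 -0.89 0 0 0 0"
}}

```text
time: 1.7
tool_pos: [373.4, -114.7, 227.0]
tcp_rot: [-3.142, -0.001, 0.362]
contact_force: [-0.3, 0.6, -0.2]
grip_width: 91.8
finger_force: 0.0
```

Call:
{"fn": "step_arm", "kwargs": {
  "series": "-1 0.48 -0.45 0 0 0 0; -1 0.96 -0.89 0 0 0 0; -1 0.96 -0.89 0 0 0 0"
}}

```text
time: 2.0
tool_pos: [420.8, -21.6, 226.8]
tcp_rot: [3.142, -0.002, 0.361]
contact_force: [-0.8, -0.6, -0.5]
grip_width: 92.1
finger_force: 0.0
```

Call:
{"fn": "step_arm", "kwargs": {
  "series": "-1 0.48 -0.45 0 0 0 0; -1 0.96 -0.89 0 0 0 0; -1 0.96 -0.89 0 0 0 0"
}}

```text
time: 2.3
tool_pos: [468.2, 71.5, 226.6]
tcp_rot: [-3.142, -0.002, 0.36]
contact_force: [-0.1, -0.0, 1.0]
grip_width: 92.0
finger_force: 0.0
```

Call:
{"fn": "step_arm", "kwargs": {
  "series": "-1 0.48 -0.45 0 0 0 0; -1 0.96 -0.89 0 0 0 0.01; -1 0.96 -0.89 0 0 0 0.02; -1 0.96 -0.89 0 0 0 0.02"
}}

```text
time: 2.7
tool_pos: [513.9, 162.1, 226.0]
tcp_rot: [3.141, 0.001, 0.232]
contact_force: [-0.7, -1.1, -0.0]
grip_width: 91.7
finger_force: 0.0
```

```bash
cat >> h.py <<'E'
def wray(c,px):
    d=np.array([px[0]-c["cx"],px[1]-c["cy"]]); r=np.hypot(*d); t=r/foc(c)
    return np.array([*(d/max(r,1e-9)*np.sin(t)),np.cos(t)])
def wT(c,o):
    T=np.eye(4); T[:3,:3]=R.from_euler("xyz",o["tcp_rot"]).as_matrix(); T[:3,3]=o["tool_pos"]
    return T@c["mount"]
def watz(c,o,px,z):
    T=wT(c,o); d=T[:3,:3]@wray(c,px); p=T[:3,3]; return p+d*(z-p[2])/d[2]
E
python3 - <<'E'
from h import *
o=readout.get_obs(); c=vision.capture("wrist"); save(c,"w1.png",s=1.5)
print(o["tool_pos"],o["tcp_rot"],o["joint_positions"],foc(c),c["cx"],c["cy"],c["mount"].round(2))
for t,z in dict(tube_grip=86,tube_knob=78).items():
    for r in models.pinpoint(c,t)[:2]: print(t,round(r["p"],2),np.round(r["position"],1),watz(c,o,r["position"],z).round(1))
c=vision.capture("top")
for t,z in dict(tube_grip=86,tube_knob=78).items():
    for r in models.pinpoint(c,t)[:2]: print(t,round(r["p"],2),np.round(r["position"],1),atz(c,r["position"],z).round(1))
E
```

```text
[513.87961377 162.1117708  226.0066032 ] [3.14069674e+00 8.67553169e-04 2.31578651e-01] [ 1.63888603e-01  3.68510675e-01  1.48636676e+00 -9.92077242e-04
  1.28752032e+00  1.50338356e+00] 297.3186396354542 256.65437519423983 190.62060782820402 [[   0.     -0.95   -0.3    82.96]
 [   1.      0.      0.      0.22]
 [  -0.     -0.3     0.95 -157.98]
 [   0.      0.      0.      1.  ]]
tube_grip 0.76 [314.7 165.9] [542.3 106.2  86. ]
tube_knob 0.66 [194.5 166.7] [510.5 229.1  78. ]
tube_grip 0.49 [203.5 183.7] [540.2 110.4  86. ]
tube_knob 0.66 [204.7 182.3] [545.3 108.7  78. ]
tube_knob 0.55 [153.8 195.2] [510.7 229.   78. ]
```

View pics/w1.png

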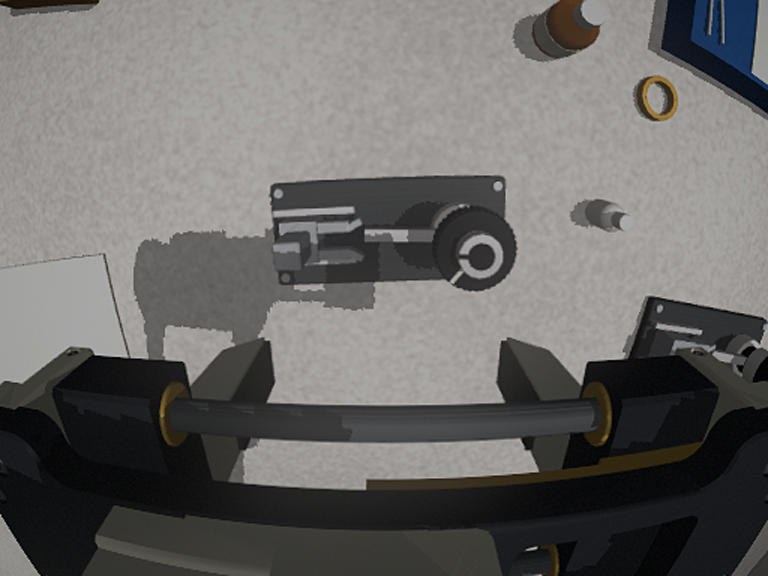

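The wrist view shows the tube-ended barrel at (481,257)/1.5, with the ring's white line pointing down-left. The post is at (290,250)/1.5 and the plate lies almost level. I'll refine the positions with depth.

```bash
cat >> h.py <<'E'
def cloud(c,o):
    v,u=np.mgrid[0:384,0:512]; dx=u-c["cx"]; dy=v-c["cy"]; r=np.hypot(dx,dy)+1e-9; t=r/foc(c)
    D=c["depth"].astype(float); X=np.stack([dx/r*np.tan(t)*D,dy/r*np.tan(t)*D,D],-1)
    T=wT(c,o); P=X@T[:3,:3].T+T[:3,3]; P[(D<=0)|(t>1.3)]=np.nan; return P
E
python3 - <<'E'
from h import *
o=readout.get_obs(); c=vision.capture("wrist"); P=cloud(c,o)
np.save("P.npy",P); np.save("F.npy",c["frame"])
def rep(n,m):
    q=P[m]; 
    if len(q)<3: print(n,len(q)); return
    print(n,len(q),"min",q.min(0).round(1),"max",q.max(0).round(1),"mean",q.mean(0).round(1),"rect",cv2.minAreaRect(q[:,:2].astype(np.float32)))
z=P[...,2]; near=lambda x,y,r:np.hypot(P[...,0]-x,P[...,1]-y)<r
rep("tube",near(540,108,30)&(z>107)&(z<115))
rep("ring",near(540,108,50)&(z>94)&(z<100))
m=near(508,229,35)&(z>90)&(z<97); rep("post",m)
rep("posttop+",near(508,229,35)&(z>60))
rep("plate",near(525,160,110)&(z>3)&(z<20))
print(np.histogram(z[near(508,229,35)],bins=np.arange(0,120,4)))
E
```

```text
tube 695 min [529.   91.4 107. ] max [558.3 119.8 113.4] mean [544.1 106.2 111.2] rect ((543.6272583007812, 105.73090362548828), (28.488405227661133, 28.877439498901367), 30.632495880126953)
ring 1551 min [515.4  76.2  94. ] max [571.7 134.3  99.8] mean [545.2 108.   96.9] rect ((543.56787109375, 105.47645568847656), (56.39856719970703, 56.786128997802734), 67.4034423828125)
post 339 min [498.9 218.3  90.3] max [520.5 241.4  95.1] mean [510.1 229.6  92.8] rect ((509.5190734863281, 229.90061950683594), (18.99624252319336, 20.113500595092773), 15.70328140258789)
posttop+ 20582 min [479.  199.3  60.2] max [538.7 257.7 351.2] mean [521.7 224.3 311.4] rect ((510.1315612792969, 226.5966796875), (52.05624771118164, 60.35157012939453), 12.544940948486328)
plate 6103 min [460.9  67.2   3.2] max [596.9 268.2  20. ] mean [534.6 168.7  13.9] rect ((528.3346557617188, 161.40606689453125), (90.50020599365234, 200.69638061523438), 15.350327491760254)
(array([  8,   0,   6, 599,  26,  40, 257,  19,  28,  34,  41, 255, 289,
        18,  21,  19,  24,  19,  22,  30,  27,  20,  73, 283,   0,   0,
         0,   0,   0]), array([  0,   4,   8,  12,  16,  20,  24,  28,  32,  36,  40,  44,  48,
        52,  56,  60,  64,  68,  72,  76,  80,  84,  88,  92,  96, 100,
       104, 108, 112, 116]))
```

Call:
{"fn": "step_arm", "kwargs": {
  "series": "-1 0.143 -0.6 0 0 0 -0.0055; -1 0.143 -0.837 0.4 0 0 -0.0055; -1 0.143 -0.837 0.95 0 0 -0.0055; -1 0.143 -0.837 0.95 0 0 -0.0055; -1 0.143 -0.837 0.95 0 0 -0.0055"
}}

```text
time: 3.55
tool_pos: [508.9, 230.2, 151.2]
tcp_rot: [3.141, 0.001, 0.265]
contact_force: [1.2, 0.3, 0.3]
grip_width: 91.8
finger_force: 0.0
```

```bash
cat > m.py <<'E'
from h import *
import sys
o=readout.get_obs(); c=vision.capture("wrist"); P=cloud(c,o)
print(o["tool_pos"].round(1),o["tcp_rot"].round(4),o["contact_force"].round(1),o["moment"].round(2))
if len(sys.argv)>1: save(c,sys.argv[1],s=1.5)
z=P[...,2]; near=lambda x,y,r:np.hypot(P[...,0]-x,P[...,1]-y)<r
R_=np.array([543.6,105.6]); K=None
for n,x,y,r,a,b in(("tube",543.6,105.6,22,107,115),("ring",543.6,105.6,36,94,100),("post",511,222,38,89.5,96)):
    q=P[near(x,y,r)&(z>a)&(z<b)]
    if len(q)>5:
        rc=cv2.minAreaRect(q[:,:2].astype(np.float32)); print(n,len(q),np.round(rc[0],1),np.round(rc[1],1),round(rc[2],1))
        if n=="post": print("dist",np.hypot(*(np.array(rc[0])-R_)))
# markings: white on ring top
F=c["frame"].max(-1)
m=near(543.6,105.6,26)&~near(543.6,105.6,18)&(z>93)&(z<100)&(F>110)
q=P[m][:,:2]-R_
if len(q): 
    a=np.arctan2(*(q.mean(0)[::-1])); print("line n",len(q),"angle",np.degrees(a).round(1))
E
python3 m.py
```

```text
[508.9 230.2 151.2] [3.1413e+00 9.0000e-04 2.6550e-01] [1.2 0.3 0.3] [ 0.   -0.01  0.01]
tube 878 [543.5 106. ] [30.  29.4] 42.1
ring 1723 [543.9 106.3] [56.5 56.5] 29.2
post 618 [509.6 230.1] [20.6 19.5] 14.3
dist 129.04449648505152
line n 31 angle 158.0
```

Call:
{"fn": "step_arm", "kwargs": {
  "series": "-1 0.008 0 0.5 0 0 0; -1 0.008 0 0.9 0 0 0; -1 0.008 0 1 0 0 0; -1 0.008 0 1 0 0 0"
}}

```text
time: 4.0
tool_pos: [510.2, 230.5, 71.6]
tcp_rot: [3.141, -0.001, 0.265]
contact_force: [-1.4, 0.2, -0.1]
grip_width: 91.8
finger_force: 0.0
```

Call:
{"fn": "step_arm", "kwargs": {
  "series": "-1 0 0 0.1 0 0 0; 0 0 0 0.1 0 0 0; 1 0 0 0.1 0 0 0; 1 0 0 0.1 0 0 0; 1 0 0 0.1 0 0 0; 1 0 0 0.1 0 0 0; 1 0 0 0.1 0 0 0; 1 0 0 0.1 0 0 0"
}}

```text
time: 4.8
tool_pos: [509.5, 230.8, 62.7]
tcp_rot: [3.141, 0.0, 0.266]
contact_force: [-0.9, 0.0, 0.1]
grip_width: 40.4
finger_force: 0.0
```

Call:
{"fn": "step_arm", "kwargs": {
  "series": "1 0 0 0 0 0 0; 1 0 0 0 0 0 0; 1 0 0 0 0 0 0; 1 0 0 0 0 0 0; 1 0 0 0 0 0 0; 1 0 0 0 0 0 0"
}}

```text
time: 5.4
tool_pos: [509.5, 230.7, 62.6]
tcp_rot: [3.141, 0.0, 0.266]
contact_force: [0.4, -0.7, 0.5]
grip_width: 19.5
finger_force: 30.0
```

Call:
{"fn": "step_arm", "kwargs": {
  "series": "1 0 0.05 0 0 0 0; 1 0 0.1 0 0 0 0; 1 0 0.15 0 0 0 0; 1 0 0.2 0 0 0 0; 1 0 0.24 0 0 0 0; 1 0 0.27 0 0 0 0; 1 0 0.27 0 0 0 0"
}}

```text
time: 6.1
tool_pos: [515.3, 209.4, 62.7]
tcp_rot: [3.141, 0.0, 0.265]
contact_force: [0.7, -0.3, -0.9]
grip_width: 19.9
finger_force: 30.0
```

Call:
{"fn": "step_arm", "kwargs": {
  "series": "1 0 0.01 0 0 0 0; 1 0 0.02 0 0 0 0; 1 0 0.02 0 0 0 0"
}}

```text
time: 6.4
tool_pos: [515.6, 208.4, 62.7]
tcp_rot: [3.141, 0.0, 0.266]
contact_force: [-0.2, 0.7, -1.2]
grip_width: 19.8
finger_force: 30.0
```

Call:
{"fn": "step_arm", "kwargs": {
  "series": "1 0 0.01 0 0 0 0; 1 0 0.02 0 0 0 0; 1 0 0.02 0 0 0 0"
}}

```text
time: 6.7
tool_pos: [515.9, 207.2, 62.7]
tcp_rot: [-3.141, -0.0, 0.266]
contact_force: [-0.4, 4.0, -1.2]
grip_width: 19.6
finger_force: 30.0
```

Call:
{"fn": "step_arm", "kwargs": {
  "series": "1 0 0.01 0 0 0 0; 1 0 0.02 0 0 0 0; 1 0 0.02 0 0 0 0"
}}

```text
time: 7.0
tool_pos: [515.9, 207.0, 62.7]
tcp_rot: [-3.139, -0.0, 0.266]
contact_force: [-1.7, 9.9, -1.3]
grip_width: 19.8
finger_force: 30.0
```

Call:
{"fn": "step_arm", "kwargs": {
  "series": "1 0 0.015 0 0 0 0; 1 0 0.015 0 0 0 0; 1 0 0.015 0 0 0 0"
}}

```text
time: 7.3
tool_pos: [516.0, 206.8, 62.7]
tcp_rot: [-3.138, -0.0, 0.266]
contact_force: [-2.7, 15.1, -1.8]
grip_width: 19.9
finger_force: 30.0
```

Call:
{"fn": "step_arm", "kwargs": {
  "series": "-1 0 0 0 0 0 0; -1 0 0 0 0 0 0; -1 0 0 0 0 0 0; -1 0 0 0 0 0 0; -1 0 0 0 0 0 0; -1 0 0 0 0 0 0; -1 0 0 -0.4 0 0 0; -1 0 0 -0.9 0 0 0; -1 0 0 -1 0 0 0; -1 0 0 -1 0 0 0"
}}

```text
time: 8.3
tool_pos: [517.6, 204.3, 144.3]
tcp_rot: [3.141, -0.004, 0.266]
contact_force: [0.3, -0.2, -0.3]
grip_width: 90.6
finger_force: 0.0
```

```bash
python3 m.py w2.png
```

```text
[517.6 204.3 144.3] [ 3.1413 -0.0037  0.2656] [ 0.3 -0.2 -0.3] [-0.02 -0.02  0.02]
tube 1027 [543.8 105.9] [29.4 29.5] 20.9
ring 1938 [545.5 105.8] [56.5 53.6] 72.9
post 646 [516.2 207.2] [19.5 19.9] 15.8
dist 105.19317316685225
line n 25 angle 175.8
```

Call:
{"fn": "step_arm", "kwargs": {
  "series": "-1 -0.008 0.5 0 0 0 0; -1 -0.008 1 0 0 0 0; -1 -0.008 1 0 0 0 0"
}}

```text
time: 8.65
tool_pos: [537.2, 122.9, 140.7]
tcp_rot: [3.141, 0.003, 0.262]
contact_force: [-0.1, 0.9, 0.3]
grip_width: 92.2
finger_force: 0.0
```

Call:
{"fn": "step_arm", "kwargs": {
  "series": "-1 0 0.272 0 0 0 0; -1 0 0.272 0 0 0 0; -1 0 0.272 0 0 0 0"
}}

```text
time: 8.95
tool_pos: [542.0, 106.1, 141.4]
tcp_rot: [-3.141, 0.002, 0.265]
contact_force: [0.0, -0.9, -0.4]
grip_width: 91.5
finger_force: 0.0
```

```bash
python3 m.py w3.png
```

```text
[542.  106.1 141.4] [-3.1408e+00  2.4000e-03  2.6480e-01] [ 0.  -0.9 -0.4] [0.03 0.05 0.01]
tube 1376 [543.6 105.6] [29.7 29.6] 52.3
ring 2767 [544.2 105.7] [56.  57.3] 14.7
post 524 [515.8 206.3] [19.7 20.1] 15.9
dist 104.46604429052833
line n 30 angle 156.9
```

View pics/w3.png

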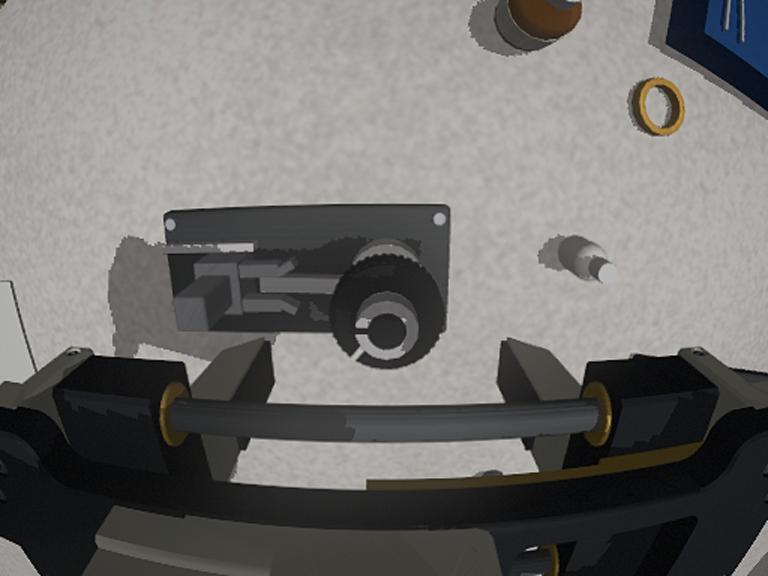

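The fork's tines straddle the arm, with the post at (195,295)/1.5, and the white line points down-left at (358,355)/1.5. I'm descending on the ring.

Call:
{"fn": "step_arm", "kwargs": {
  "series": "-1 0.02 0.009 0.2 0 0 0; -1 0.02 0.009 0.6 0 0 0; -1 0.02 0.009 0.9 0 0 0; -1 0.02 0.009 0.93 0 0 0; -1 0.02 0.009 0.93 0 0 0"
}}

```text
time: 9.5
tool_pos: [544.1, 106.3, 68.1]
tcp_rot: [-3.141, 0.001, 0.267]
contact_force: [0.5, 1.1, 0.2]
grip_width: 91.6
finger_force: 0.0
```

Call:
{"fn": "step_arm", "kwargs": {
  "series": "1 0 0 0 0 0 0; 1 0 0 0 0 0 0; 1 0 0 0 0 0 0; 1 0 0 0 0 0 0; 1 0 0 0 0 0 0; 1 0 0 0 0 0 0; 1 0 0 0 0 0 0; 1 0 0 0 0 0 0"
}}

```text
time: 10.3
tool_pos: [544.5, 106.1, 68.6]
tcp_rot: [-3.141, -0.0, 0.266]
contact_force: [-2.3, 4.4, 4.7]
grip_width: 55.7
finger_force: 30.0
```

Call:
{"fn": "step_arm", "kwargs": {
  "series": "1 0 0 0 0 0 0.016; 1 0 0 0 0 0 0.032; 1 0 0 0 0 0 0.048; 1 0 0 0 0 0 0.064; 1 0 0 0 0 0 0.08; 1 0 0 0 0 0 0.08"
}}

```text
time: 10.9
tool_pos: [544.6, 105.4, 68.6]
tcp_rot: [3.141, -0.0, -0.238]
contact_force: [-3.0, 1.1, 6.0]
grip_width: 55.7
finger_force: 30.0
```

```bash
python3 -c "
from plant import readout as r
o=r.get_obs();print(o['tcp_rot'],o['moment'],o['contact_force'])"
```

```text
[ 3.14128918e+00 -2.44062889e-04 -2.37966074e-01] [ 0.27571726  0.38573049 -0.01452366] [-3.03599938  1.0504529   6.01496279]
```

```bash
python3 m.py w4.png; python3 -c "
from plant import readout as r
o=r.get_obs();print(o['tcp_rot'],o['moment'],o['contact_force'])"
```

```text
[544.6 105.4  68.6] [ 3.1413e+00 -2.0000e-04 -2.3800e-01] [-3.   1.1  6. ] [ 0.28  0.39 -0.01]
tube 1150 [543.7 105.1] [26.8 29.7] 70.9
ring 4032 [544.6 100.9] [56.6 62.1] 9.3
line n 15 angle 131.3
[ 3.14131108e+00 -1.96507489e-04 -2.35349057e-01] [0.33700975 0.42066435 0.00596785] [-2.55614338  2.04409384  5.19838186]
```

View pics/w4.png

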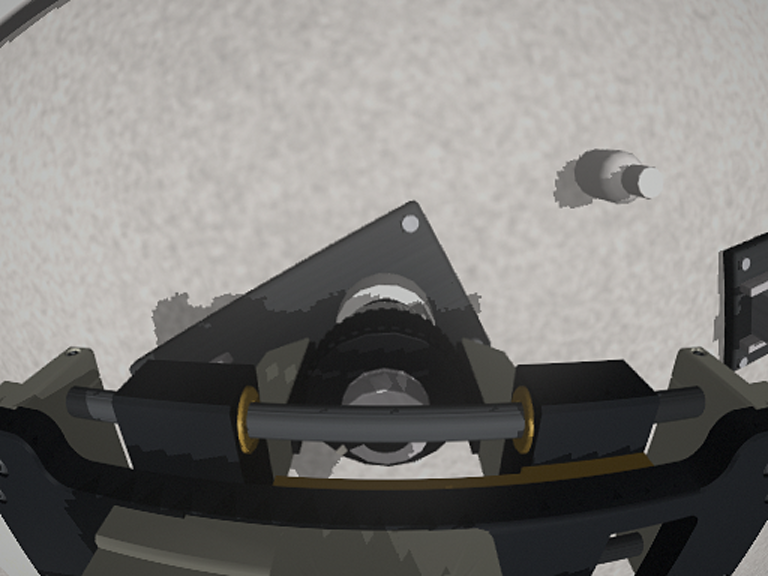

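The ring has turned with the tool: its white line is at the lower left, (323,460)/1.5, about 28° further round. I'm continuing, creeping near the stop.

Call:
{"fn": "step_arm", "kwargs": {
  "series": "1 0 0 0 0 0 0.016; 1 0 0 0 0 0 0.032; 1 0 0 0 0 0 0.048; 1 0 0 0 0 0 0.056; 1 0 0 0 0 0 0.056"
}}

```text
time: 11.45
tool_pos: [544.3, 104.9, 68.6]
tcp_rot: [3.14, -0.0, -0.588]
contact_force: [-1.9, 0.1, 5.9]
grip_width: 55.5
finger_force: 30.0
```

```bash
cat > q.py <<'E'
from plant import readout as r
o=r.get_obs();print(o['tcp_rot'].round(4),o['moment'].round(3),o['contact_force'].round(1),o['tau'][5].round(3),o['joint_positions'][5])
E
python3 q.py
```

```text
[ 3.1405e+00 -2.0000e-04 -5.8780e-01] [-0.041  0.527 -0.01 ] [-1.9  0.1  5.9] 0.462 2.212108025260148
```

Call:
{"fn": "step_arm", "kwargs": {
  "series": "1 0 0 0 0 0 0.004; 1 0 0 0 0 0 0.008; 1 0 0 0 0 0 0.008"
}}

```text
time: 11.75
tool_pos: [544.3, 104.9, 68.6]
tcp_rot: [3.14, -0.0, -0.637]
contact_force: [-3.2, -0.6, 6.4]
grip_width: 55.6
finger_force: 30.0
```

```bash
python3 q.py
```

```text
[ 3.1403e+00 -2.0000e-04 -6.3720e-01] [-0.051  0.549  0.009] [-3.2 -0.6  6.4] 0.203 2.261554715560021
```

Call:
{"fn": "step_arm", "kwargs": {
  "series": "1 0 0 0 0 0 0.004; 1 0 0 0 0 0 0.006; 1 0 0 0 0 0 0.006"
}}

```text
time: 12.05
tool_pos: [544.2, 104.8, 68.6]
tcp_rot: [3.14, -0.001, -0.673]
contact_force: [-3.1, -0.2, 6.7]
grip_width: 55.7
finger_force: 30.0
```

```bash
python3 q.py
```

```text
[ 3.1399e+00 -5.0000e-04 -6.7290e-01] [-0.067  0.602  0.672] [-3.1 -0.2  6.7] 0.763 2.2978091965895984
```

Call:
{"fn": "step_arm", "kwargs": {
  "series": "1 0 0 0 0 0 0.004; 1 0 0 0 0 0 0.006; 1 0 0 0 0 0 0.006"
}}

```text
time: 12.35
tool_pos: [544.7, 104.3, 68.6]
tcp_rot: [3.14, -0.002, -0.71]
contact_force: [-2.0, -3.5, 5.7]
grip_width: 55.0
finger_force: 30.0
```

```bash
python3 q.py
```

```text
[ 3.1398e+00 -1.9000e-03 -7.1010e-01] [-0.519  0.329  0.965] [-2.  -3.5  5.7] 1.027 2.3353003577629154
```

The moment about z jumped to 0.97 N m, so the ring is at its hard stop. I'm releasing and lifting.

Call:
{"fn": "step_arm", "kwargs": {
  "series": "-1 0 0 0 0 0 0; -1 0 0 0 0 0 0; -1 0 0 0 0 0 0; -1 0 0 0 0 0 0; -1 0 0 0 0 0 0; -1 0 0 0 0 0 0; -1 0 0 -0.4 0 0 0; -1 0 0 -0.9 0 0 0; -1 0 0 -1 0 0 0; -1 0 0 -1 0 0 0"
}}

```text
time: 13.35
tool_pos: [545.5, 105.6, 149.9]
tcp_rot: [-3.139, -0.003, -0.714]
contact_force: [0.8, -0.1, -0.4]
grip_width: 91.9
finger_force: 0.0
```

Call:
{"fn": "step_arm", "kwargs": {
  "series": "-1 -0.4 0 -0.4 0 0 -0.02; -1 -0.7 0 -0.8 0 0 -0.04; -1 -0.7 0 -0.8 0 0 -0.06; -1 -0.7 0 -0.8 0 0 -0.08; -1 -0.7 0 -0.8 0 0 -0.1; -1 -0.7 0 -0.8 0 0 -0.12; -1 -0.7 0 -0.8 0 0 -0.14; -1 -0.7 0 -0.8 0 0 -0.155; -1 -0.7 0 -0.8 0 0 -0.155"
}}

```text
time: 14.25
tool_pos: [501.5, 142.2, 210.5]
tcp_rot: [-3.141, 0.003, 0.26]
contact_force: [-0.4, 0.6, 1.3]
grip_width: 91.6
finger_force: 0.0
```

```bash
python3 m.py
python3 - <<'E'
from h import *
c=vision.capture("wrist"); save(c,"w5.png",crop=(60,60,400,340),s=2.1)
E
```

```text
[501.5 142.2 210.5] [-3.1412  0.0032  0.2602] [-0.4  0.6  1.3] [ 0.07 -0.04 -0.02]
tube 825 [543.9 105.4] [28.6 29.1] 77.8
ring 1810 [543.7 105.5] [55.9 56.6] 36.1
post 425 [515.8 206.6] [20.6 19.8] 16.0
dist 104.77626228217707
line n 35 angle 111.7
```

View pics/w5.png

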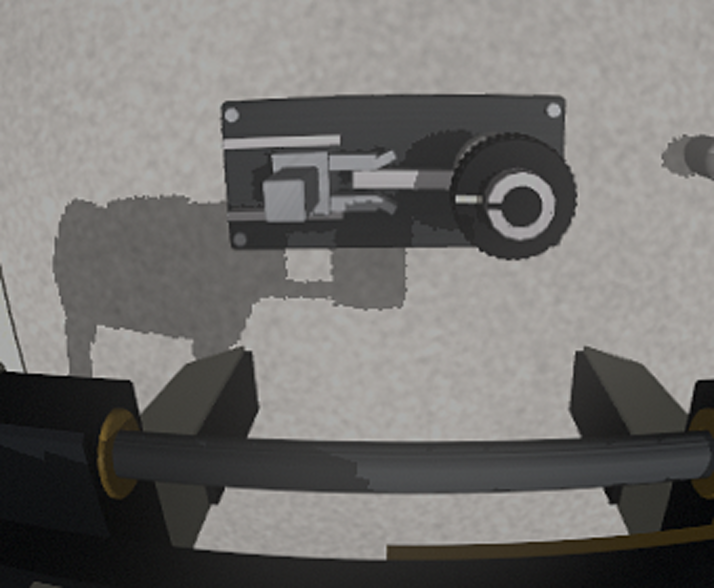

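The fork is home and straddles the arm. The white line at (467,199) in this crop points left at the fork, roughly in line with the barrel's black mark at (493,205). I'll measure the angles more finely.

Run:
```python
from h import *
o=readout.get_obs(); c=vision.capture("wrist"); F=c["frame"].max(-1).astype(float)
C=np.array([543.75,105.45])
T=np.linalg.inv(wT(c,o))
def pix(p):
    q=T[:3,:3]@p+T[:3,3]; t=np.arctan2(np.hypot(q[0],q[1]),q[2]); d=q[:2]/np.hypot(q[0],q[1])
    return np.array([c["cx"],c["cy"]])+d*foc(c)*t
def prof(z,rs,sg):
    A=np.radians(np.arange(80,140,1.0)); 
    for r in rs:
        pp=np.array([pix([*(C+r*np.array([np.cos(a),np.sin(a)])),z]) for a in A],np.float32)
        v=cv2.remap(F.astype(np.float32),pp[:,:1],pp[:,1:],cv2.INTER_LINEAR).ravel()*sg
        w=np.clip(v-np.percentile(v,75)-0.3*(v.max()-np.percentile(v,75)),0,None); print(z,r,"peak",v.max(),np.median(v),"ang",(np.degrees(A)*w).sum()/w.sum())
prof(97,[19,20,21,22,23,24,25,26,27],1)
prof(111,[10.5,11.5,12.5,13.5],-1)
save(c,"w6.png",crop=(230,95,345,190),s=6)
```

```text
97 19 peak 174.59375 46.11133 ang 104.51725815014208
97 20 peak 174.85645 47.015625 ang 104.56880192598187
97 21 peak 174.73438 46.729492 ang 104.54730497039448
97 22 peak 175.0 46.56299 ang 104.562860811387
97 23 peak 175.0 46.3125 ang 104.61145696521893
97 24 peak 173.63086 45.387695 ang 104.61452675363239
97 25 peak 174.59375 45.515625 ang 104.58381776351591
97 26 peak 177.00684 46.0 ang 104.59387519446952
97 27 peak 161.55664 42.640625 ang 104.51912321162412
111 10.5 peak -44.992188 -164.03711 ang 107.014282108435
111 11.5 peak -42.96875 -161.24658 ang 105.78170092575772
111 12.5 peak -39.257812 -159.7666 ang 105.23612523942812
111 13.5 peak -40.085938 -162.59375 ang 105.30412159892599
```

View pics/w6.png

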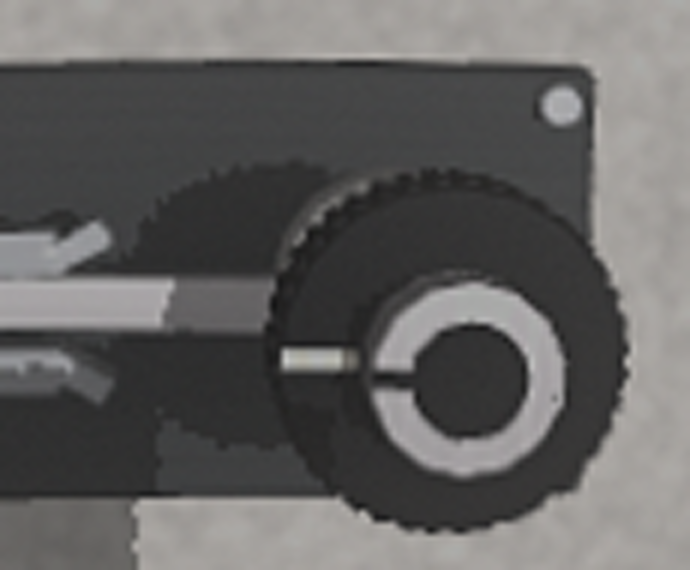

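The white line is at (318,358) in this crop, 104.6° in the world frame. That matches the barrel's black mark at (393,380), about 105.3°, and the fork direction of 105°. The ring is tight, the fork is home and the gripper is clear.

```bash
python3 -c "
from plant import order
print(order.close_job())"
```

```text
the job is handed in; nothing more can be done
None
```

Job handed in at about 14.5 s: the tube adapter's fork is fully home over the arm, the lock ring is tight at its stop with the white line pointing at the fork, and the cap adapter was not touched.

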